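# Set a microscope relay barrel to its mark and lock the ring

### The job

Turn the lens barrel on the white housing until the red line on its head points along the red line on the housing, leaving the ring loose. Then, keeping the barrel from turning by bearing down on it through the ring with a firm but moderate push (about two kilos, never more than two and a half), turn the black knurled lock ring clockwise seen from above until it comes up tight and its yellow mark meets the barrel's red line. Leave the barrel standing in its seat on the mark, and do not disturb the other things on the bench.

Things in the scene. Friction and masses are not known exactly. Their poses are not given: they have to be found in the camera images.
- housing: White block on a dark bench plate (170 x 120 mm), fixed. Origin: on the bench, straight below the barrel's axis; z up, x along the red mark line on its top. Block 90 mm wide, from 45 mm behind to 85 mm ahead of the axis, top 72 mm up. An aluminium neck 39 mm across rises from it to the seat.
- housing_mark (a point): Middle of the red mark line on top of the white block, 50 mm from the barrel's axis along the housing's x, 72 mm above the bench.
- seat: Brass disc, 39 mm across, on top of the neck, under the barrel; origin at its underside centre, top 110 mm above the bench. On a stiff hidden spring that gives a few mm at most, so the push must be felt; it cannot turn. The loose barrel (0.2 kg) stands on it with brass feet at 15 mm radius, its skirt (53 mm across, 4 mm play) over the neck. More than 30 N harms the seat; the barrel can be lifted off, so do not pull up.
- head_center (a point): Centre of the barrel's head: upright bare-metal knurled cylinder on the barrel's axis, 34 mm across, free for 27 mm above the ring; its flat top is 12 mm above this point, the ring's top 15 mm below. Axes are the barrel's: z up, x along the red line on its top; on the mark this x lies along the housing's x. Starts 0.4 to 1.1 rad anticlockwise of it. Unpressed, barrel and ring turn together easily.
- barrel_line (a point): Point on the red line on top of the barrel's head, 15 mm from its axis, 13 mm above head_center.
- ring_center (a point): Centre of the black knurled lock ring, 56 mm across, 18 mm high, round the barrel 24 mm below head_center, about 128 mm above the bench; the head stands 36 mm above this point. Beside the skirt below it there is free room down to the white block. The yellow mark on its upper face meets the barrel's red line when it is locked.
- ring (a joint): Angle of the lock ring on the barrel, growing clockwise seen from above: starts loose at 0 to 0.35 rad, tight against its stop at 1.4. Takes 0.11 N m to turn; the barrel stays put only while the ring is pressed down (17 to 24 N is right; under 13 N it goes round with the ring). Never tighten it with the barrel off the mark. Forced on past the stop, the barrel slips round.
- vial_a: Bystander: amber glass vial, 24 mm across, 45 mm high; origin at its underside.
- vial_b: Bystander: clear glass vial, 24 mm across, 45 mm high; origin at its underside.
- petri_dish: Bystander: clear flat dish, 90 mm across, 14 mm high; origin at its underside.
- dust_cap: Bystander: black round cap, 42 mm across, 15 mm high, lying on the bench; origin at its underside.
- driver: Bystander: screwdriver, 150 mm long, lying along its x; origin at its underside.
- spare_barrel: Bystander: spare barrel with a blue ring, 56 mm across, 67 mm high, standing on the bench; origin at its underside.
Not all that is in view belongs to the job. What is shaped like the housing but blue or brown is not meant.

How it is judged:
By the outcome, as a careful person would: the job done as asked, in the order asked, and still so for the second after the job is handed in, with the robot touching nothing.
It also fails if it takes over 51 s, if anything falls off the work surface, if the arm or the gripper's body presses on something with over 40 N, if the wrist force passes 120 N, or if a joint passes its speed limit or range.

### The arm

A 6-joint arm with a two-finger parallel gripper is mounted at the origin on the work surface. World frame = base frame: x ahead of the robot, y to its left, z up, the work surface at z = 0. Lengths are in m, angles in degrees, forces in N, time in s.
With the tool pointing down it reaches from about 0.275 to 0.85 m from the base axis. Payload 19 kg.
Tool frame: the origin (TCP) lies midway between the tips of the shut fingers; the grasp point (between the pads) lies 19 mm behind it; z points along the fingers, y is the direction in which the jaws open and shut (so a half turn about z gives the same grasp; the last joint's range is limited). The gripper opens to 85 mm and grips with 20 to 120 N. Pads are 22 mm wide; open, the fingers measure 114 mm over their backs; the gripper's body (76 mm by 85 mm) begins 54 mm behind the grasp point. The pads swing forward as they close: fully open they stand 13 mm farther back than shut.
Start: joints at [61.478, 8.623, 82.357, -0, 89.026, -7.678], TCP at [0.205, 0.537, 0.231] pointing down, gripper open.
Joint ranges: [-160.23, 160.23], [-39.13, 120.54], [6.94, 153.29], [-79.49, 259.48], [9.18, 160.14], [-161.06, 161.06]. Speed limits (degrees/s): [108.29, 108.29, 127.2, 172.46, 172.46, 172.46].

### API

Orientations are given as a 3x3 rotation matrix whose columns are the frame's x, y, z axes.
In Python, from rig import status, snapshot, camera_info, sign_off gives the robot as it stands.
- The arm moves only by the shell command python3 -m pendant 'ROWS' [OPENING] [FORCE]. ROWS is a JSON object of lists of equal length, an entry for each row: "xyz": the shift along the tool's x, y, z in mm, a list of three; "turn": the turn about the tool's z in rad. In form: {"xyz": [[dx, dy, dz], ...], "turn": [turn, ...]}. A call has 1 to 12 rows; each row is the pose to reach, as a shift and turn from the pose commanded when the call began, along the tool's axes at that moment; what a row does not reach only later rows make up. A row lasts 1/10 s, in which the tool goes at most 50 mm and 8.59 degrees, less where a joint would pass 70% of its speed; a pose out of reach is approached as far as the arm can. A call with a gripper value outside its range is refused whole. OPENING is the finger opening in mm, from 0 to 85.4, set as the call begins (- or left out, the last holds). The fingers move at their own pace and stop on an object; FORCE is the grip in N (left out, the last holds). Time passes only in rows, so rows that repeat a pose let the fingers close. It gives the time, the measured TCP pose, the force and the opening at its end, in the units of the state.
- status.get_state(): the state, without advancing time (a new reading comes with each control period).
- snapshot(name): name is "side" or "top" or "wrist"; returns (picture, depth): 384x512x3 uint8, red, green, blue; 384x512 float32, m along the optical axis (not along the pixel's ray), 0 where there is no reading.
- camera_info(name): a dict with "fovy" (degrees; the focal length in pixels is half the picture's height over the tangent of half this angle, whatever the lens; pixels are square), "cx", "cy" (the principal point, pixels), "rvec" (rotation vector, rad) and "tvec" (3), from world to camera coordinates, as OpenCV has them; the wrist camera has in their place "mount" (4x4, takes a point from camera to tool coordinates, whose origin is the TCP and whose axes are the flange's). Camera axes: x right, y down, z forward; pixel columns grow to the right and rows downward; lengths in m; the calibration is good to about 2 mm. A picture is of the moment at which its call begins: read the wrist's pose just before it. camera_info takes no time and is no camera call.
- sign_off(): hands the job in, once; it reports no verdict.
The state is a dict: "time_s": time; "joint_positions": joint angles; "joint_velocities": joint speeds; "joint_torque": joint torques, N m; "ee_pos": TCP position; "tool_rot": TCP orientation; "force": force on the tool from outside, world axes, zero at the start; "torque": the same for the moment, N m; "finger_gap": finger opening in m.
Only numpy, scipy, OpenCV 4.12 (cv2) and the standard library are available. Lean on these libraries where they do the work, as an engineer would, in place of code of your own. Each camera call takes 0.05 s, during which the arm holds its last target.

## Working session

There is one attempt and no reset: what is moved stays moved. The work goes in short steps, Python scripts to look and compute and a shell command to move; the robot and the scene stay as the last step left them, time stands still between calls to the robot, and variables do not carry over. Pictures are saved under pics/ and viewed, and the job is handed in when it is done.

```bash
ls; mkdir -p pics; python3 - <<'E'
from rig import status, snapshot, camera_info
import cv2
s=status.get_state(); print(s)
for n in ("side","top","wrist"):
    p,d=snapshot(n); cv2.imwrite(f"pics/{n}0.png",p[:,:,::-1]); print(n,camera_info(n))
    import numpy as np; np.save(f"pics/{n}0d.npy",d)
E
```

```text
pics
{'time_s': 0.0, 'joint_positions': array([ 6.14783678e+01,  8.65293474e+00,  8.23912448e+01, -2.07633581e-04,
        8.90275351e+01, -7.67736427e+00]), 'joint_velocities': array([ 0.0863192 ,  0.09829419,  0.05852788, -0.07883705, -0.02321028,
        0.07517004]), 'joint_torque': array([-1.36258139e-03, -7.13081574e+01, -5.70844889e+01, -3.40637107e-04,
        9.13496915e-03,  2.81056543e-05]), 'ee_pos': array([0.20450308, 0.53714737, 0.23067104]), 'tool_rot': array([[-9.34551008e-01,  3.55828695e-01, -5.94470515e-04],
       [ 3.55829154e-01,  9.34550373e-01, -1.10148174e-03],
       [ 1.63623832e-04, -1.24092081e-03, -9.99999217e-01]]), 'force': array([-0.02757941,  0.35888864,  1.015519  ]), 'torque': array([-0.01615733,  0.00772879, -0.00025457]), 'finger_gap': 0.08560712735062508}
side {'fovy': 52.80961011593014, 'cx': 252.94416304220263, 'cy': 193.21069790590735, 'rvec': array([ 2.22141961, -0.55934441,  0.25355964]), 'tvec': array([-0.38312252,  0.25741559,  1.07058211])}
top {'fovy': 45.727786792672056, 'cx': 259.117981107289, 'cy': 190.31819093709606, 'rvec': array([ 2.2214864 , -2.18006928,  0.03315776]), 'tvec': array([0.06199612, 0.4712643 , 1.30231298])}
wrist {'fovy': 62.442732492202666, 'cx': 256.2544788348595, 'cy': 190.73934537110657, 'mount': array([[-7.50100498e-04, -9.65274174e-01, -2.61237837e-01,
         6.54827606e-02],
       [ 9.99999405e-01, -5.17216133e-04, -9.60215718e-04,
        -7.33459176e-04],
       [ 7.91755010e-04, -2.61238401e-01,  9.65273987e-01,
        -1.43506178e-01],
       [ 0.00000000e+00,  0.00000000e+00,  0.00000000e+00,
         1.00000000e+00]])}
```

View pics/top0.png

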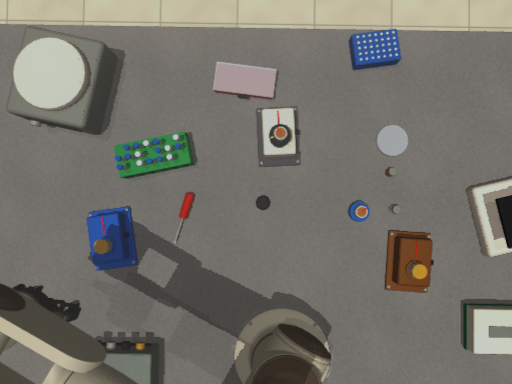

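View pics/side0.png

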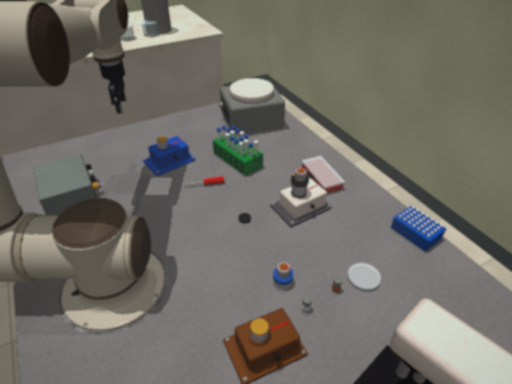

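View pics/wrist0.png

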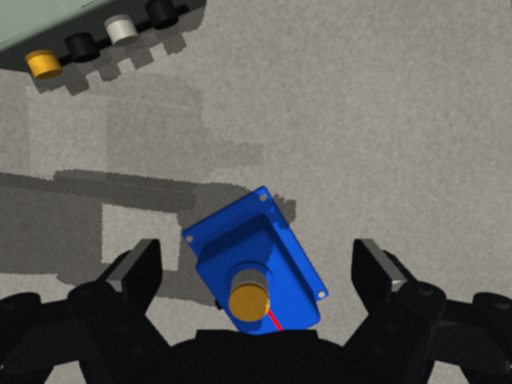

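Candidates in the top view: the white housing with black ring at (279,135), the blue lookalike at (112,240), the brown lookalike at (410,262) and the spare barrel with blue ring at (359,211). The description picks the white one at (279,135). I'll check it in a close crop and measure it.

```bash
cat > h.py <<'E'
import numpy as np, cv2
from rig import status, snapshot, camera_info
def K(n):
    c=camera_info(n); f=192/np.tan(np.radians(c["fovy"]/2))
    return f,c["cx"],c["cy"],c
def pose(n,s=None):  # R,t camera->world
    f,cx,cy,c=K(n)
    if n=="wrist":
        M=c["mount"]; R=s["tool_rot"]; return R@M[:3,:3], R@M[:3,3]+s["ee_pos"]
    R,_=cv2.Rodrigues(c["rvec"]); return R.T, -R.T@c["tvec"]
def cast(n,uv,z,s=None):
    f,cx,cy,c=K(n); R,t=pose(n,s); uv=np.atleast_2d(uv).astype(float)
    d=np.c_[(uv[:,0]-cx)/f,(uv[:,1]-cy)/f,np.ones(len(uv))]@R.T
    return t+d*((z-t[2])/d[:,2])[:,None]
def proj(n,P,s=None):
    f,cx,cy,c=K(n); R,t=pose(n,s); q=(np.atleast_2d(P)-t)@R
    return np.c_[q[:,0]/q[:,2]*f+cx,q[:,1]/q[:,2]*f+cy]
def crop(p,x0,y0,x1,y1,k,name):
    cv2.imwrite(name,cv2.resize(p[y0:y1,x0:x1,::-1],None,fx=k,fy=k,interpolation=cv2.INTER_CUBIC))
E
python3 - <<'E'
from h import *
p=cv2.imread("pics/top0.png")[:,:,::-1]; crop(p,245,95,315,175,7,"pics/topc.png")
p2=cv2.imread("pics/side0.png")[:,:,::-1]; crop(p2,260,150,345,225,7,"pics/sidec.png")
r=p.astype(int); m=(r[...,0]>150)&(r[...,1]<80)&(r[...,2]<80)
ys,xs=np.nonzero(m); k=(xs>255)&(xs<300)&(ys>100)&(ys<165); print(list(zip(xs[k],ys[k])))
print(cast("top",[[280,135]],0.164), cast("top",[[279,117]],0.072))
E
```

```text
[(np.int64(278), np.int64(118)), (np.int64(278), np.int64(119)), (np.int64(278), np.int64(120)), (np.int64(278), np.int64(121)), (np.int64(278), np.int64(122)), (np.int64(278), np.int64(123)), (np.int64(278), np.int64(129)), (np.int64(278), np.int64(130)), (np.int64(279), np.int64(130)), (np.int64(279), np.int64(131)), (np.int64(280), np.int64(131)), (np.int64(280), np.int64(132))]
[[0.6064931  0.01943931 0.164     ]] [[0.67084334 0.01955332 0.072     ]]
```

View pics/topc.png

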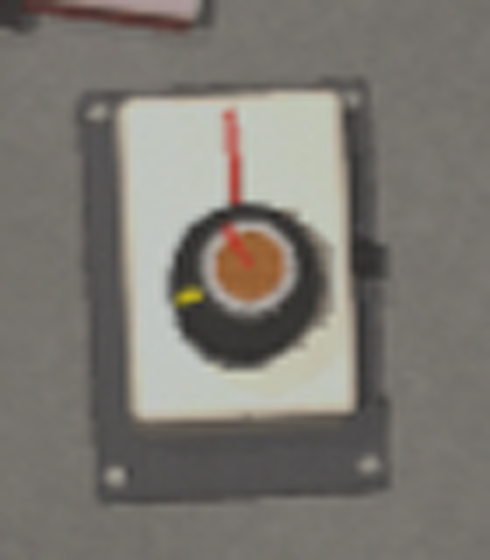

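View pics/sidec.png

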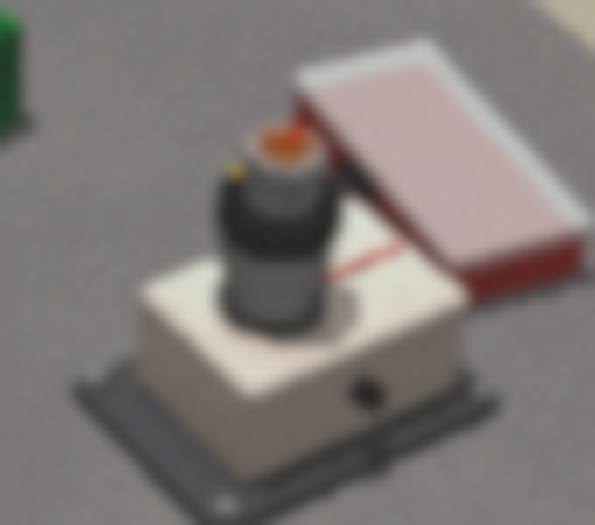

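The crop shows the white housing with its red line pointing along about world +x. On it are the black ring with a yellow mark and a head line turned roughly 40° anticlockwise. That is the right object, at about (0.606, 0.019). Now I'll move above it for a wrist view.

```bash
python3 -m pendant '{"xyz":[[-560,-341,-39],[-560,-341,-39],[-560,-341,-39],[-560,-341,-39],[-560,-341,-39],[-560,-341,-39],[-560,-341,-39],[-560,-341,-39],[-560,-341,-39],[-560,-341,-39],[-560,-341,-39],[-560,-341,-39]],"turn":[0.1,0.2,0.3,0.4,0.5,0.6,0.7,0.8,0.9,1.0,1.1,1.2]}'; python3 -c "
from h import *; s=status.get_state(); d=np.array([.606,.019,.27])-s['ee_pos']; print(s['tool_rot'].T@d*1000, s['tool_rot'], s['joint_positions'])"
```

```text
time_s: 1.35
ee_pos: [0.5727, 0.0622, 0.267]
tool_rot: [[-0.003, 1.0, -0.0], [1.0, 0.003, 0.0], [0.0, -0.0, -1.0]]
force: [0.6, 1.2, 0.1]
finger_gap: 0.0854
[-43.3056905   33.16205736  -3.0526807 ] [[-2.63248396e-03  9.99996528e-01 -1.15997101e-04]
 [ 9.99996535e-01  2.63248455e-03  4.97625234e-06]
 [ 5.28159564e-06 -1.15983599e-04 -9.99999993e-01]] [-1.46101723e+00  8.23340946e+00  7.87167505e+01  1.15734808e-04
  9.30564913e+01 -1.61184148e+00]
```

```bash
python3 -m pendant '{"xyz":[[-30,22,-2],[-30,22,-2],[-30,22,-2],[-30,22,-2]],"turn":[0,0,0,0]}'; cat > look.py <<'E'
from h import *
import sys, pickle
n=sys.argv[1]
s=status.get_state(); p,d=snapshot("wrist"); pickle.dump((s,p,d),open(f"pics/{n}.pkl","wb"))
cv2.imwrite(f"pics/{n}.png",p[:,:,::-1]); print(s['time_s'],s['ee_pos'],s['force'],s['joint_positions'][5])
print(proj("wrist",[.606,.019,.164],s))
E
python3 look.py w1
```

```text
time_s: 1.75
ee_pos: [0.5936, 0.0351, 0.2688]
tool_rot: [[-0.008, 1.0, -0.0], [1.0, 0.008, 0.0], [0.0, -0.0, -1.0]]
force: [0.3, -0.1, 0.3]
finger_gap: 0.0852
1.75 [0.59359208 0.03508154 0.26882641] [ 0.26358456 -0.05232171  0.29059345] -4.482679275854428
[[271.10287682 207.043284  ]]
```

View pics/w1.png

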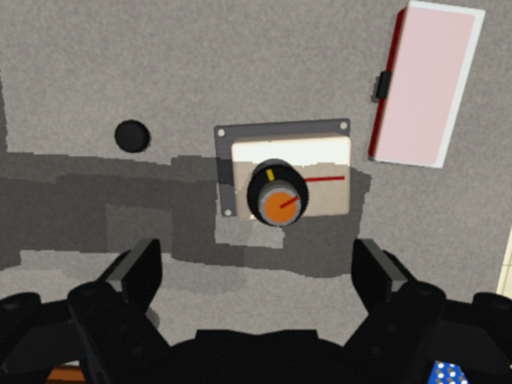

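```bash
cat > meas.py <<'E'
from h import *
import sys, pickle
n=sys.argv[1]; s,p,d=pickle.load(open(f"pics/{n}.pkl","rb"))
c0=proj("wrist",[.606,.019,.15],s)[0] if len(sys.argv)<3 else np.array(eval(sys.argv[2]))
h=cv2.cvtColor(p,cv2.COLOR_RGB2HSV).astype(int); H,S,V=h[...,0],h[...,1],h[...,2]
yy,xx=np.mgrid[:384,:512]; near=np.hypot(xx-c0[0],yy-c0[1])<140
near&=(yy<330)
red=near&((H<5)|(H>174))&(S>150)&(V>90); org=near&(H>=6)&(H<=18)&(S>130)&(V>110); yel=near&(H>=22)&(H<=34)&(S>150)&(V>110)
def comps(m,a=12):
    k,l,st,c=cv2.connectedComponentsWithStats(m.astype(np.uint8)); return [(st[i,4],c[i],np.c_[np.nonzero(l==i)[::-1]]) for i in range(1,k) if st[i,4]>=a]
def line(z,P):
    q=cast("wrist",P,z,s)[:,:2]; m=q.mean(0); u,sv,vt=np.linalg.svd(q-m); v=vt[0]; t=(q-m)@v
    return m,v,t.min(),t.max()
for nm,m,z in(("red",red,.165),("red@72",red,.072),("org",org,.164),("yel",yel,.137)):
    for a,c,P in comps(m):
        m_,v,t0,t1=line(z,P); v=v if v[0]>0 else -v
        print(nm,a,c.round(1),"world",m_.round(4),"ang",round(np.degrees(np.arctan2(v[1],v[0])),2),"len",round((t1-t0)*1000,1))
E
python3 meas.py w1
python3 - <<'E'
import pickle,cv2
s,p,d=pickle.load(open("pics/w1.pkl","rb"))
from h import crop
crop(p,205,110,365,230,5,"pics/w1c.png")
E
```

```text
red 112 [323.9 178.6] world [0.6478 0.0436] ang 3.34 len 31.2
red 44 [289.6 201.5] world [0.6209 0.0241] ang 33.44 len 15.4
red@72 112 [323.9 178.6] world [0.6682 0.0223] ang 3.34 len 42.9
red@72 44 [289.6 201.5] world [ 0.6313 -0.0045] ang 33.44 len 21.2
org 703 [279.4 207.3] world [0.6129 0.0188] ang -56.15 len 25.7
yel 47 [269.8 174.4] world [0.6057 0.0406] ang -67.98 len 9.3
```

View pics/w1c.png

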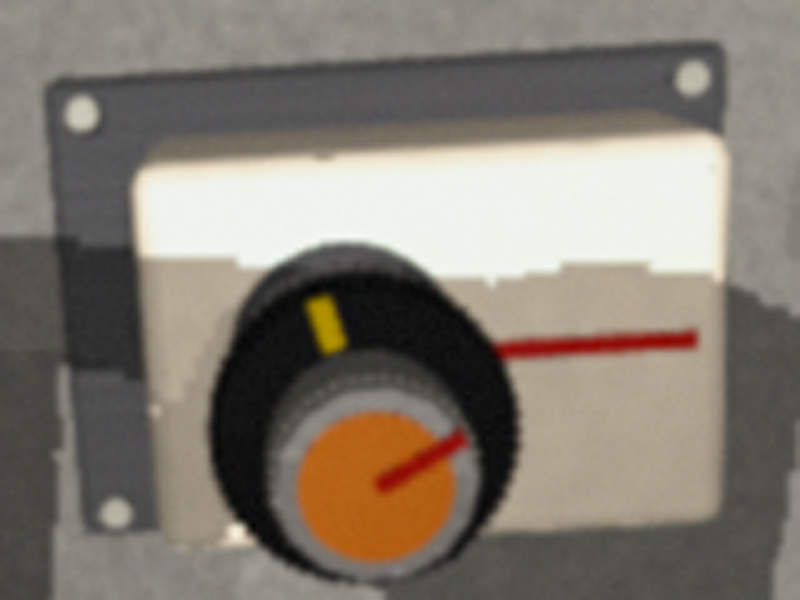

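The crop shows the housing line at about (324,179), the head line at (290,202), the yellow mark at (270,174) and the orange disc at (279,207). The barrel is about 30° anticlockwise of the mark, and the ring needs about 73°. I'll let the arm settle, centre it and refine the measurement.

```bash
python3 -m pendant '{"xyz":[[0,0,0],[0,0,0],[0,0,0]],"turn":[0,0,0]}'; python3 look.py w2; python3 meas.py w2; python3 - <<'E'
from h import *
import pickle
s,p,d=pickle.load(open("pics/w2.pkl","rb"))
h=cv2.cvtColor(p,cv2.COLOR_RGB2HSV).astype(int);H,S,V=h[...,0],h[...,1],h[...,2]
m=((H<=18)&(S>130)&(V>90)).astype(np.uint8)
k,l,st,c=cv2.connectedComponentsWithStats(m); 
i=[i for i in range(1,k) if 400<st[i,4]<1500 and st[i,1]<330]; 
for j in i:
    ct=max(cv2.findContours((l==j).astype(np.uint8),0,1)[0],key=len)
    e=cv2.fitEllipse(cv2.convexHull(ct)); print(st[j],e, cast("wrist",e[0],.164,s), d[int(e[0][1]),int(e[0][0])])
    f,cx,cy,_=K("wrist"); R,t=pose("wrist",s); u,v=int(e[0][0])-4,int(e[0][1])+3; z=d[v,u]; print("depth pt",R@np.array([(u-cx)/f*z,(v-cy)/f*z,z])+t)
print(s['ee_pos'])
E
```

```text
time_s: 2.1
ee_pos: [0.5939, 0.0348, 0.2691]
tool_rot: [[-0.008, 1.0, 0.0], [1.0, 0.008, -0.0], [-0.0, 0.0, -1.0]]
force: [-0.9, 0.5, 0.4]
finger_gap: 0.0853
2.1 [0.5938731  0.03479686 0.26910151] [-0.8735693   0.46033344  0.37404211] -4.502878048306368
[[270.67380552 206.56985813]]
red 114 [323.2 178.2] world [0.6476 0.0435] ang 3.49 len 31.2
red 44 [289.9 200.7] world [0.6215 0.0245] ang 32.67 len 15.0
red@72 114 [323.2 178.2] world [0.6679 0.0223] ang 3.49 len 42.9
red@72 44 [289.9 200.7] world [ 0.632  -0.0038] ang 32.67 len 20.6
org 717 [279.  206.8] world [0.6129 0.0188] ang -61.51 len 25.9
yel 49 [269.6 174.3] world [0.6058 0.0403] ang -72.76 len 9.5
[264 192  34  30 766] ((280.4998474121094, 205.7283935546875), (29.406513214111328, 35.30537033081055), 60.54478073120117) [[0.61408099 0.01978485 0.164     ]] 0.2582224
depth pt [0.61036035 0.01808129 0.16487884]
[0.5938731  0.03479686 0.26910151]
```

```bash
python3 -m pendant '{"xyz":[[-16,19,29],[-16,19,29],[-16,19,29],[-16,19,29],[-16,19,29],[-16,19,29]],"turn":[0,0,0,0,0,0]}'; python3 look.py w3; python3 meas.py w3; python3 - <<'E'
import pickle
from h import *
s,p,d=pickle.load(open("pics/w3.pkl","rb"))
crop(p,155,110,375,290,3,"pics/w3c.png"); print(s['ee_pos'])
p,d=snapshot("top"); crop(p,245,95,315,175,7,"pics/topc2.png")
E
```

```text
time_s: 2.75
ee_pos: [0.6131, 0.0188, 0.2407]
tool_rot: [[-0.007, 1.0, 0.001], [1.0, 0.007, -0.0], [-0.0, 0.001, -1.0]]
force: [0.2, -0.1, -0.8]
finger_gap: 0.0851
2.75 [0.61312853 0.01876433 0.24072509] [ 0.22848263 -0.13948784 -0.76201082] -5.858762696928012
[[246.14532358 197.48720347]]
red 146 [310.5 168.7] world [0.6513 0.0407] ang 3.83 len 31.0
red 61 [267.3 190.9] world [0.6212 0.0243] ang 32.65 len 15.8
red@72 146 [310.5 168.7] world [0.6677 0.0223] ang 3.83 len 44.1
red@72 61 [267.3 190.9] world [ 0.6248 -0.001 ] ang 32.65 len 22.6
org 918 [255.5 197.6] world [0.6128 0.0189] ang -64.56 len 25.8
yel 77 [246.5 161. ] world [0.6055 0.041 ] ang -70.65 len 10.1
[0.61312853 0.01876433 0.24072509]
```

View pics/w3c.png

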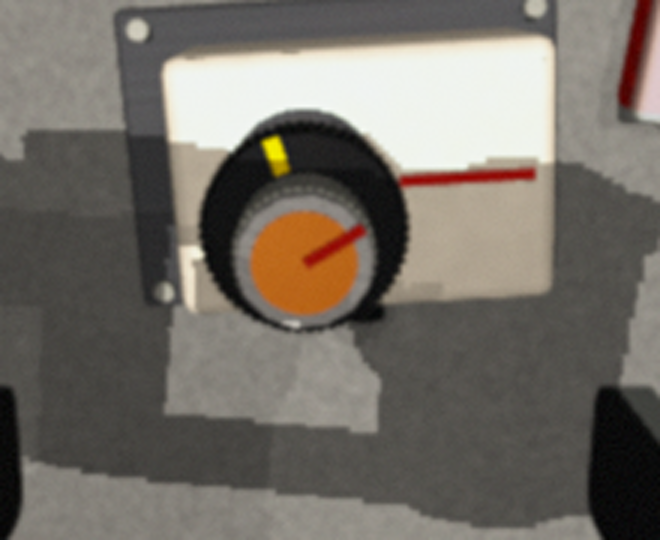

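The view agrees with w2: axis at (0.613, 0.019), housing at 3.6°, barrel at 32.7°. Next I descend to the head, then close with the lightest grip.

```bash
python3 -m pendant '{"xyz":[[0,0,40],[0,0,75],[0,0,92],[0,0,102],[0,0,102],[0,0,102]],"turn":[0,0,0,0,0,0]}' && python3 -m pendant '{"xyz":[[0,0,0],[0,0,0],[0,0,0],[0,0,0],[0,0,0],[0,0,0],[0,0,0],[0,0,0]],"turn":[0,0,0,0,0,0,0,0]}' 25 20
```

```text
time_s: 3.45
ee_pos: [0.6136, 0.0185, 0.1391]
tool_rot: [[-0.007, 1.0, 0.001], [1.0, 0.007, -0.0], [-0.0, 0.001, -1.0]]
force: [0.4, -0.4, 0.3]
finger_gap: 0.0856
time_s: 4.25
ee_pos: [0.6133, 0.0184, 0.1381]
tool_rot: [[-0.007, 1.0, 0.0], [1.0, 0.007, -0.0], [-0.0, 0.0, -1.0]]
force: [2.4, 0.4, 3.1]
finger_gap: 0.033
```

```bash
python3 -m pendant '{"xyz":[[0,0,0],[0,0,0],[0,0,0],[0,0,0],[0,0,0],[0,0,0],[0,0,0],[0,0,0]],"turn":[0.1,0.2,0.3,0.4,0.506,0.506,0.506,0.506]}'; python3 look.py w4; python3 meas.py w4
```

```text
time_s: 5.05
ee_pos: [0.6131, 0.0185, 0.1379]
tool_rot: [[0.476, 0.879, -0.0], [0.879, -0.476, -0.0], [-0.0, -0.0, -1.0]]
force: [0.9, -0.9, 3.6]
finger_gap: 0.0332
5.05 [0.6130952  0.01846269 0.13794147] [ 0.87580452 -0.91950313  3.64573912] 22.981339773092845
[[239.13784274 275.51908242]]
red 238 [314.7 166.3] world [0.6534 0.0457] ang 3.63 len 16.4
red 236 [275.8 256.6] world [0.6235 0.0199] ang 3.92 len 16.0
red@72 238 [314.7 166.3] world [0.6602 0.0219] ang 3.63 len 29.4
red@72 236 [275.8 256.6] world [ 0.6064 -0.0247] ang 3.92 len 28.8
org 2672 [255.4 266.7] world [0.6138 0.0193] ang 87.35 len 26.0
yel 178 [240.8 198.2] world [0.6179 0.0414] ang 79.13 len 9.8
```

View pics/w4.png

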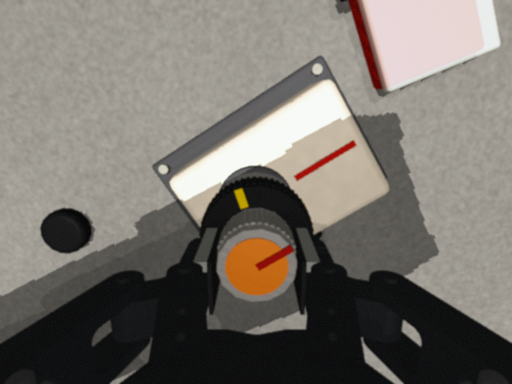

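The head line (276,257) reads 3.9° against 3.6° for the housing line (315,166), so the barrel is on the mark. The yellow mark at (241,198) still has about 75° to go. I'll release, check, and go down to the ring.

```bash
python3 -m pendant '{"xyz":[[0,0,0],[0,0,0],[0,0,0],[0,0,0],[0,0,0],[0,0,0],[0,0,0]],"turn":[0,0,0,0,0,0,0]}' 85 20; python3 look.py w5; python3 meas.py w5|grep -v @; python3 - <<'E'
from h import *
p,d=snapshot("side"); crop(p,250,130,350,225,6,"pics/s5.png")
E
```

```text
time_s: 5.8
ee_pos: [0.6132, 0.0185, 0.1379]
tool_rot: [[0.479, 0.878, -0.0], [0.878, -0.479, -0.0], [-0.0, 0.0, -1.0]]
force: [-0.3, 0.1, 0.3]
finger_gap: 0.0852
5.8 [0.61316653 0.0184892  0.13793528] [-0.26087374  0.10405402  0.28130601] 23.127230385077986
[[239.04120663 275.68492704]]
red 238 [314.4 166.3] world [0.6534 0.0457] ang 3.58 len 16.2
red 239 [275.3 257.5] world [0.6232 0.0196] ang 3.58 len 16.3
org 2695 [255.  267.6] world [0.6135 0.019 ] ang 86.9 len 26.2
yel 171 [240.7 198.6] world [0.6179 0.0413] ang 79.7 len 9.8
```

View pics/s5.png

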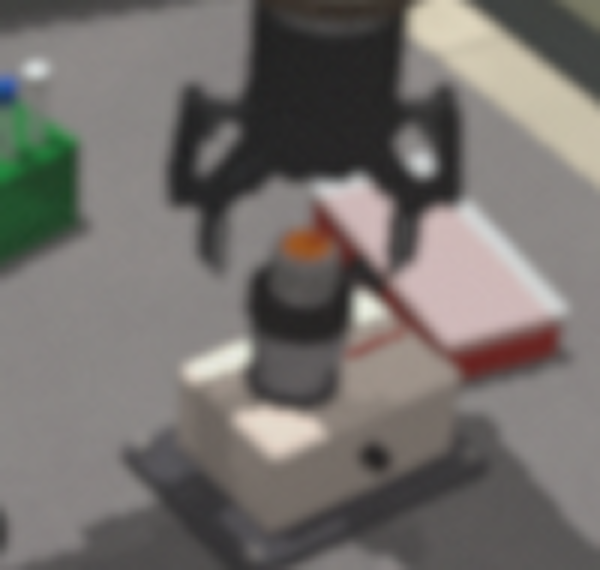

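```bash
python3 -m pendant '{"xyz":[[0,0,15],[0,0,28],[0,0,34],[0,0,34],[0,0,34]],"turn":[0,0,0,0,0]}' && python3 -m pendant '{"xyz":[[0,0,0],[0,0,0],[0,0,0],[0,0,0],[0,0,0],[0,0,0],[0,0,0]],"turn":[0,0,0,0,0,0,0]}' 45 60; python3 look.py w6;  python3 meas.py w6|grep -v @
```

```text
time_s: 6.4
ee_pos: [0.6132, 0.0184, 0.1039]
tool_rot: [[0.479, 0.878, -0.0], [0.878, -0.479, -0.0], [-0.0, -0.0, -1.0]]
force: [-0.4, -0.2, 0.9]
finger_gap: 0.0847
time_s: 7.1
ee_pos: [0.6134, 0.0184, 0.1042]
tool_rot: [[0.479, 0.878, 0.001], [0.878, -0.479, -0.0], [0.0, 0.001, -1.0]]
force: [1.1, 0.3, 3.2]
finger_gap: 0.0544
7.1 [0.613366   0.01839744 0.10415044] [1.1362796  0.34988709 3.17249445] 23.128395534345454
[[232.76147887 332.22180549]]
red 61 [306.1 188.8] world [0.6465 0.0498] ang -9.67 len 2.9
red 454 [281.4 309. ] world [0.6234 0.0198] ang 3.53 len 16.4
org 2832 [253.8 309.1] world [0.6157 0.0231] ang -28.69 len 25.9
yel 274 [236.8 224. ] world [0.6183 0.0413] ang 80.17 len 9.6
```

View pics/w6.png

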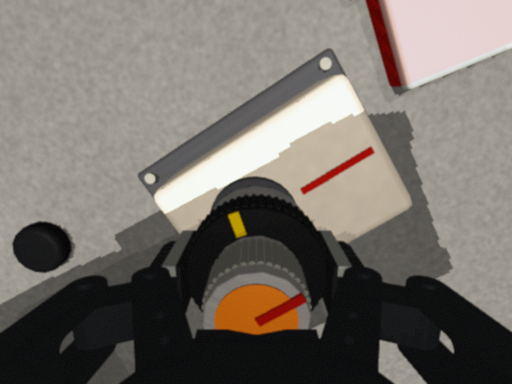

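The fingers hold the ring (gap 54 mm, 56 mm expected), and the head line at (281,309) still reads 3.5°. Now I press down in small steps.

```bash
python3 -m pendant '{"xyz":[[0,0,0.5],[0,0,0.8],[0,0,0.8]],"turn":[0,0,0]}'|egrep "ee|force"; python3 -c "
from h import *; print(status.get_state()['force'],status.get_state()['torque'])"
```

```text
ee_pos: [0.6134, 0.0184, 0.1035]
force: [0.6, -0.3, 7.6]
[ 0.59599077 -0.33299586  7.58056388] [-0.06369198 -0.09451522  0.01683093]
```

```bash
python3 -m pendant '{"xyz":[[0,0,0.6],[0,0,1.2],[0,0,1.5],[0,0,1.5]],"turn":[0,0,0,0]}'|egrep "ee|force"
```

```text
ee_pos: [0.6135, 0.0185, 0.1025]
force: [-1.0, 0.3, 13.8]
```

```bash
python3 -m pendant '{"xyz":[[0,0,0.6],[0,0,1.2],[0,0,1.5],[0,0,1.5],[0,0,1.5]],"turn":[0,0,0,0,0]}'|egrep "ee|force"; for i in 1; do python3 -c "
from h import *; print(status.get_state()['force'],status.get_state()['torque'])"; done
```

```text
ee_pos: [0.6136, 0.0184, 0.1016]
force: [-3.5, -0.1, 19.8]
[-3.48312643 -0.09519015 19.80766811] [-0.00857986  0.54826266  0.0440638 ]
```

```bash
python3 -m pendant '{"xyz":[[0,0,0],[0,0,0],[0,0,0],[0,0,0],[0,0,0],[0,0,0]],"turn":[0.04,0.08,0.12,0.16,0.2,0.2]}'|egrep "ee|force"; python3 look.py w7;  python3 meas.py w7|grep -v @;python3 -c "
from h import *; print(status.get_state()['force'],status.get_state()['torque'])"
```

```text
ee_pos: [0.6134, 0.0186, 0.1015]
force: [-5.4, 1.0, 19.0]
8.95 [0.61338078 0.01862501 0.10150142] [-5.39856185  1.01073517 18.99250699] 34.673914007763706
[[234.7526059 342.6494877]]
red 455 [278.2 304.7] world [0.6248 0.0213] ang 3.12 len 15.9
org 2835 [254.1 309.4] world [0.618 0.024] ang -42.35 len 25.1
yel 273 [236.6 224.1] world [0.6237 0.0408] ang 68.22 len 9.4
[-3.57895231  1.02898265 20.10206805] [0.19194785 0.86006174 0.03946543]
```

View pics/w7.png

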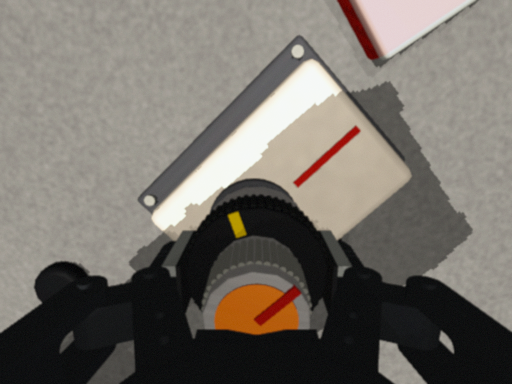

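The barrel holds (3.1°) while the ring follows. The yellow mark is fixed in the gripper's view at (237,224). I'll continue.

```bash
python3 -m pendant '{"xyz":[[0,0,0],[0,0,0],[0,0,0],[0,0,0],[0,0,0],[0,0,0],[0,0,0]],"turn":[0.05,0.1,0.15,0.2,0.25,0.3,0.3]}'|egrep "ee|force"; python3 look.py w8;  python3 meas.py w8|grep -v @;python3 -c "
from h import *; print(status.get_state()['force'],status.get_state()['torque'])"
```

```text
ee_pos: [0.6131, 0.0189, 0.1014]
force: [-6.8, 3.9, 20.3]
9.7 [0.61313166 0.01889839 0.10141173] [-6.82716365  3.89561332 20.34888695] 51.88436009975408
[[240.57220049 347.62654518]]
red 453 [271.  299.8] world [0.6255 0.0207] ang 3.21 len 16.0
org 2848 [254.7 309.9] world [0.6195 0.0225] ang -60.48 len 25.2
yel 275 [236.5 224. ] world [0.6299 0.0371] ang 50.81 len 9.5
[-7.47910826  3.5749523  19.93224515] [0.67384251 1.13295749 0.08102114]
```

```bash
python3 -m pendant '{"xyz":[[-0.2,-0.4,0],[-0.5,-0.9,0],[-0.5,-0.9,0],[-0.5,-0.9,0],[-0.5,-0.9,0],[-0.5,-0.9,0],[-0.5,-0.9,0],[-0.5,-0.9,0]],"turn":[0.05,0.1,0.15,0.2,0.25,0.3,0.35,0.35]}'|egrep "ee|force"; python3 look.py w9;  python3 meas.py w9|grep -v @;python3 -c "
from h import *; print(status.get_state()['force'],status.get_state()['torque'])"
```

```text
ee_pos: [0.6128, 0.0194, 0.1016]
force: [-2.7, 2.9, 18.7]
10.55 [0.61275162 0.01943169 0.10159652] [-2.73320253  2.90703959 18.68098284] 71.97860880674317
[[249.84883272 349.91828554]]
red 426 [261.3 296.5] world [0.6256 0.0199] ang 2.83 len 16.0
org 2858 [255.6 310.2] world [0.6201 0.0203] ang -78.69 len 25.2
yel 268 [236.6 224. ] world [0.6349 0.0307] ang 31.3 len 9.5
[-1.92699465  4.03744196 18.07865463] [0.67726272 0.35362299 0.0070628 ]
```

View pics/w9.png

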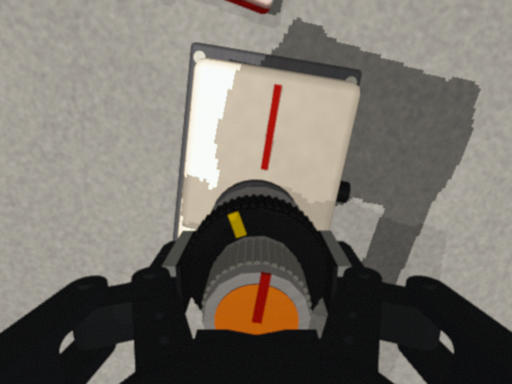

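The head line at (262,297) still reads about 3° and the yellow mark is about 27° short. I'll continue, adding a touch more press.

```bash
python3 -m pendant '{"xyz":[[0,0,0.4],[0,0,0.4],[0,0,0.4],[0,0,0.4],[0,0,0.4],[0,0,0.4],[0,0,0.4]],"turn":[0.05,0.1,0.15,0.2,0.25,0.3,0.3]}'|egrep "ee|force"; python3 look.py w10;  python3 meas.py w10|grep -v @;python3 -c "
from h import *; print(status.get_state()['force'],status.get_state()['torque'])"
```

```text
ee_pos: [0.6128, 0.0198, 0.1013]
force: [-2.7, 7.2, 20.4]
11.3 [0.61275811 0.01981028 0.10129969] [-2.71210329  7.22253281 20.37801332] 89.16727622522265
[[257.58354145 351.42111938]]
red 424 [252.1 296.2] world [0.6259 0.019 ] ang 2.76 len 16.1
org 2899 [256.4 310.2] world [0.6205 0.0182] ang 86.26 len 25.1
yel 268 [236.7 224.1] world [0.6376 0.024 ] ang 13.24 len 9.4
[-3.99458236  6.1825762  20.2454067 ] [1.19146871 0.44251431 0.04673164]
```

```bash
python3 -m pendant '{"xyz":[[-0.4,-0.5,0],[-0.4,-1,0],[-0.4,-1,0],[-0.4,-1,0],[-0.4,-1,0]],"turn":[0.03,0.06,0.09,0.12,0.12]}'|egrep "ee|force"; python3 look.py w11;  python3 meas.py w11|grep -v @;python3 -c "
from h import *; print(status.get_state()['force'],status.get_state()['torque'])"
```

```text
ee_pos: [0.6127, 0.0202, 0.1014]
force: [-1.6, 1.6, 19.8]
11.85 [0.61271543 0.02020711 0.10143065] [-1.62725152  1.60311655 19.80115725] 96.09008054815416
[[261.65370843 350.4066917 ]]
red 438 [248.5 296.8] world [0.6257 0.019 ] ang 2.56 len 16.2
org 2874 [256.7 310.3] world [0.6201 0.0177] ang 80.1 len 25.1
yel 272 [236.7 224. ] world [0.638  0.0214] ang 6.84 len 9.5
[-1.46018977  0.90913283 20.16086914] [0.30278703 0.16812561 0.11383476]
```

View pics/w11.png

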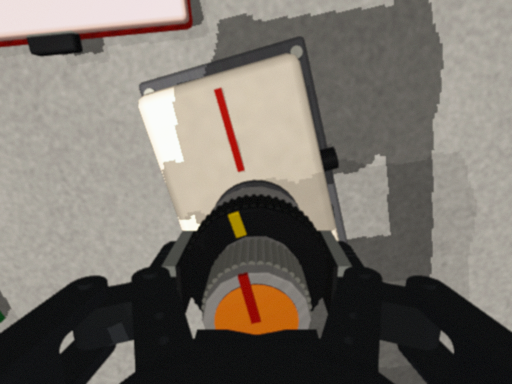

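Yellow at (237,224) is about 4° short of the head line at (249,297). Now small steps, watching the moment for the stop.

```bash
cat > st.py <<'E'
from h import *
for _ in range(1):
    s=status.get_state(); print("F",s['force'].round(1),"T",s['torque'].round(3),"q6",s['joint_positions'][5].round(2),"gap",s['finger_gap'])
E
python3 -m pendant '{"xyz":[[0,0,0],[0,0,0],[0,0,0],[0,0,0]],"turn":[0.02,0.04,0.05,0.05]}'>/dev/null; python3 st.py; python3 look.py w12;  python3 meas.py w12 "[240,200]"|egrep "red|yel"
```

```text
F [-1.3  2.  19.5] T [0.416 0.142 0.113] q6 98.91 gap 0.05452154622398366
12.3 [0.61272022 0.02021819 0.10142857] [-1.30230819  2.00315586 19.47964027] 98.90960174123036
[[262.73252182 350.18755989]]
red 566 [224.1 130.6] world [0.6727 0.0123] ang 3.71 len 20.8
red 443 [247.1 297.1] world [0.6257 0.0187] ang 2.2 len 16.3
red@72 566 [224.1 130.6] world [0.6681 0.023 ] ang 3.71 len 44.9
red@72 443 [247.1 297.1] world [0.5665 0.0369] ang 2.2 len 35.2
yel 272 [236.7 224. ] world [0.6381 0.0202] ang 4.1 len 9.5
```

```bash
python3 -m pendant '{"xyz":[[0,0,0.2],[0,0,0.5],[0,0,0.5]],"turn":[0.005,0.015,0.02]}'>/dev/null; python3 st.py; python3 look.py w13;  python3 meas.py w13 "[240,200]"|egrep "red |yel"
```

```text
F [-2.1  3.3 22.1] T [0.492 0.227 0.104] q6 100.05 gap 0.054364149954741765
12.65 [0.61279052 0.0202616  0.10108794] [-2.13500898  3.26399546 22.11153389] 100.05258250869035
[[263.35782088 351.03413855]]
red 568 [222.2 131.4] world [0.6725 0.0116] ang 3.69 len 20.7
red 439 [246.5 297.2] world [0.6259 0.0186] ang 2.21 len 16.2
yel 274 [236.7 224. ] world [0.6383 0.0197] ang 2.96 len 9.5
```

```bash
python3 -m pendant '{"xyz":[[0,0,0],[0,0,0],[0,0,0]],"turn":[0.01,0.02,0.02]}'>/dev/null; python3 st.py; python3 look.py w14;  python3 meas.py w14 "[240,200]"|egrep "red |yel"
```

```text
F [-2.1  2.6 22.3] T [0.366 0.22  0.148] q6 101.2 gap 0.054145247402767216
13.0 [0.61279067 0.02023962 0.10110103] [-2.10427818  2.59228291 22.29000441] 101.19826910235052
[[263.72332131 350.90010287]]
red 567 [220.1 132. ] world [0.6724 0.011 ] ang 3.73 len 20.8
red 445 [246.2 297.2] world [0.6259 0.0184] ang 1.79 len 16.2
yel 273 [236.7 224.1] world [0.6383 0.0192] ang 1.55 len 9.5
```

```bash
python3 st.py; python3 -m pendant '{"xyz":[[0,0,0]],"turn":[0.0]}'>/dev/null; python3 st.py; python3 -m pendant '{"xyz":[[0,0,0],[0,0,0]],"turn":[0.01,0.01]}'>/dev/null; python3 st.py; python3 look.py w15;  python3 meas.py w15 "[240,200]"|egrep "red |yel"; python3 st.py
```

```text
F [-0.3  2.6 21.7] T [0.453 0.224 0.191] q6 101.18 gap 0.05437008430217299
F [-1.5  2.5 22.2] T [0.394 0.221 0.154] q6 101.18 gap 0.05446594913972427
F [-1.   3.  21.6] T [0.307 0.147 0.014] q6 101.77 gap 0.05449653790048601
13.35 [0.61285874 0.02019497 0.10113551] [-0.95625496  2.99422779 21.64233422] 101.77188915985607
[[263.8512728  350.94250664]]
red 566 [219.2 132.7] world [0.6723 0.0106] ang 3.69 len 20.8
red 442 [246.2 297.3] world [0.6259 0.0183] ang 1.35 len 16.1
yel 275 [236.8 224. ] world [0.6383 0.0188] ang 1.26 len 9.5
F [-1.   2.7 21. ] T [0.377 0.051 0.044] q6 101.76 gap 0.05433292161323945
```

View pics/w15.png

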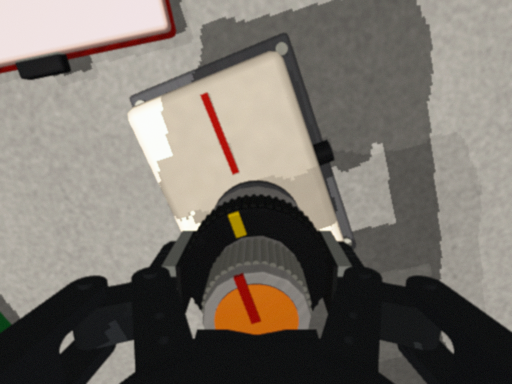

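The yellow mark (237,224) and head line (246,297) coincide at 1.3°. The moment rose to 0.19 N m and then the barrel slipped slightly, so the ring is tight. The barrel has crept about 2° past the housing line. I'll ease the press off, open, and look again.

```bash
python3 -m pendant '{"xyz":[[0,0,-1],[0,0,-2],[0,0,-3],[0,0,-4],[0,0,-4]],"turn":[0,0,0,0,0]}'>/dev/null; python3 st.py; python3 -m pendant '{"xyz":[[0,0,0],[0,0,0],[0,0,0],[0,0,0],[0,0,0],[0,0,0]],"turn":[0,0,0,0,0,0]}' 85 20|grep gap; python3 -m pendant '{"xyz":[[0,0,-12],[0,0,-30],[0,0,-34],[0,0,-34],[0,0,-34]],"turn":[0,0,0,0,0]}'; python3 look.py w16;  python3 meas.py w16 "[240,200]"|egrep "red |yel|org"
```

```text
F [4.2 1.2 6.1] T [ 0.28  -0.691 -0.051] q6 101.75 gap 0.05435041887927433
finger_gap: 0.0851
time_s: 15.0
ee_pos: [0.6117, 0.02, 0.1368]
tool_rot: [[0.956, -0.294, -0.0], [-0.294, -0.956, -0.0], [-0.0, 0.0, -1.0]]
force: [-0.6, -0.3, -0.8]
finger_gap: 0.0851
15.0 [0.61174219 0.01998521 0.136801  ] [-0.64731794 -0.25887383 -0.78481168] 101.75265353229759
[[260.67739322 284.63052269]]
red 379 [224.6 126.3] world [0.6713 0.0126] ang 3.76 len 24.8
red 239 [247.8 248.4] world [0.6236 0.019 ] ang 1.13 len 16.5
org 2751 [255.6 267.9] world [0.6138 0.0188] ang -85.97 len 26.1
yel 167 [239.9 197.6] world [0.6371 0.0194] ang 1.21 len 9.6
```

View pics/w16.png

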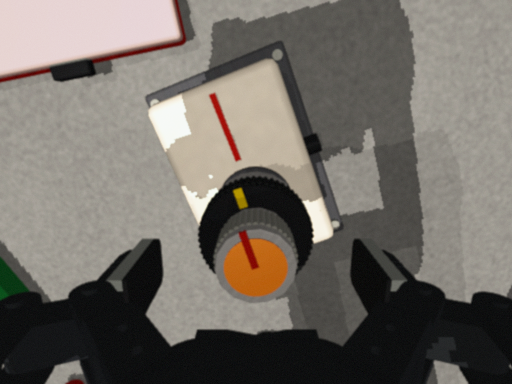

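Clear view: the mark line at (225,126) reads 3.7° and the head and yellow lines read 1.2°. The ring is locked on its mark, but the barrel is 2.5° too far. I'll correct it by gripping the head lightly, with no press, and turning back 0.044 rad.

```bash
python3 -m pendant '{"xyz":[[2.2,0,-1.5],[2.2,0,-1.5],[2.2,0,-1.5],[2.2,0,-1.5]],"turn":[0,0,0,0]}'|grep ee; python3 -m pendant '{"xyz":[[0,0,0],[0,0,0],[0,0,0],[0,0,0],[0,0,0],[0,0,0],[0,0,0],[0,0,0]],"turn":[0,0,0,0,0,0,0,0]}' 25 20|egrep "gap|force";python3 look.py w17;  python3 meas.py w17 "[240,200]"|egrep "red |yel|org"; python3 -m pendant '{"xyz":[[0,0,0],[0,0,0],[0,0,0],[0,0,0]],"turn":[-0.02,-0.044,-0.044,-0.044]}'|egrep "gap|force";python3 look.py w18;  python3 meas.py w18 "[240,200]"|egrep "red |yel|org"
```

```text
ee_pos: [0.614, 0.0193, 0.1386]
force: [-2.0, -2.7, 1.2]
finger_gap: 0.0334
16.25 [0.61401206 0.01926132 0.13875424] [-1.97719863 -2.71558342  1.18709103] 101.71209503709737
[[260.53705142 287.08981318]]
red 366 [225.  130.2] world [0.6721 0.0124] ang 3.72 len 24.9
red 224 [249.  251.1] world [0.6236 0.0185] ang 1.07 len 16.5
org 2641 [256.7 270.4] world [0.6139 0.0183] ang -86.63 len 26.0
yel 166 [241.2 201.4] world [0.6368 0.0189] ang 1.83 len 9.6
force: [-0.9, -0.1, 0.7]
finger_gap: 0.0331
16.7 [0.61407085 0.01943562 0.13873838] [-0.92624743 -0.07232131  0.7123714 ] 99.19291344941887
[[260.11048722 287.2808772 ]]
red 367 [228.7 128.6] world [0.6726 0.0137] ang 3.63 len 24.8
red 224 [249.  251.1] world [0.6237 0.0191] ang 3.51 len 16.5
org 2639 [256.7 270.4] world [0.6139 0.0184] ang -85.26 len 25.9
yel 166 [241.1 201.3] world [0.6369 0.0201] ang 5.2 len 9.6
```

```bash
python3 -m pendant '{"xyz":[[0,0,0],[0,0,0],[0,0,0],[0,0,0],[0,0,0],[0,0,0],[0,0,0]],"turn":[0,0,0,0,0,0,0]}' 85 20|egrep "gap|force"; python3 -m pendant '{"xyz":[[0,0,-20],[0,0,-60],[0,0,-102],[0,0,-102],[0,0,-102],[0,0,-102]],"turn":[0,0,0,0,0,0]}';python3 look.py w19;  python3 meas.py w19|egrep "red |yel|org"; python3 - <<'E'
import pickle
from h import *
s,p,d=pickle.load(open("pics/w19.pkl","rb"))
crop(p,155,80,375,280,3,"pics/w19c.png")
p,d=snapshot("side"); cv2.imwrite("pics/s19.png",p[:,:,::-1])
E
```

```text
force: [0.0, -0.3, 0.6]
finger_gap: 0.085
time_s: 18.05
ee_pos: [0.6137, 0.0193, 0.2395]
tool_rot: [[0.968, -0.252, -0.002], [-0.252, -0.968, 0.0], [-0.002, 0.0, -1.0]]
force: [-0.5, 0.2, 0.4]
finger_gap: 0.0851
18.05 [0.61369768 0.01934814 0.23951339] [-0.52022616  0.21046124  0.37185121] 99.19084223105418
[[258.09863341 209.81882059]]
red 154 [237.5 120.9] world [0.6707 0.0165] ang 3.8 len 30.7
red 58 [251.4 187.1] world [0.624  0.0192] ang 4.19 len 15.7
org 937 [255.9 199.6] world [0.6139 0.0186] ang -70.74 len 25.8
yel 64 [246.7 163. ] world [0.6369 0.0201] ang 2.24 len 9.6
```

View pics/w19c.png

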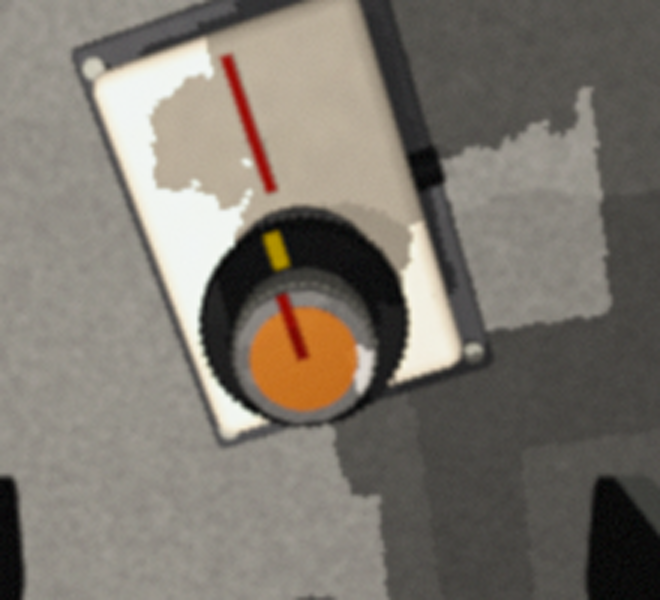

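View pics/s19.png

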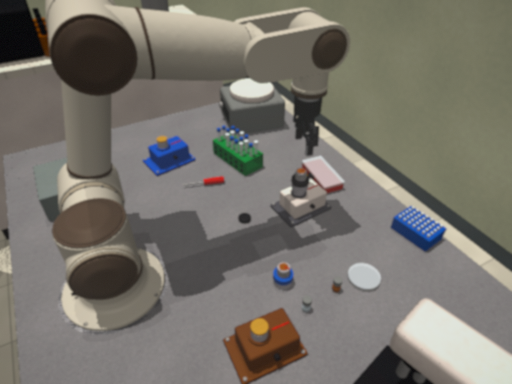

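Final view: the head line (251,187), yellow mark (247,163) and housing line (238,121) are all in line. The barrel stands upright in its seat and the bystanders are where they were.

```bash
python3 -c "
from rig import sign_off; print(sign_off())"
```

```text
the job is handed in; nothing more can be done
None
```

I turned the barrel onto the mark by its head with the ring loose. I then gripped the ring, bore down at about 18–22 N and turned it clockwise until it came up tight, and handed the job in at about 18 s.

**Tightness:** the moment rose to about 0.19 N m at the stop. The yellow mark then lay within about 0.3° of the barrel's line by direction.

**Barrel creep:** the barrel crept about 1.5° clockwise while the ring turned. It slipped up to 1° more at the stop, leaving it about 2.5° past the mark. I let off the press, took the head in a light grip and turned barrel and ring back together by 0.044 rad.

**Last checks:**

| Line | Angle |
|---|---|
| Housing line | 3.8° |
| Barrel line | 3.5° while still gripped, 4.2° in the final picture |
| Yellow mark | 2.2–2.7° |

- The yellow reading disagrees with the barrel line by 1.5–2°. The mark is small in that picture, and it did not shift relative to the barrel during the correction, so I put this down to pixel noise.
- The highest push I read was 22.3 N.
- The barrel stands in its seat, the gripper is clear, and the other things look unmoved in the side view.

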